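# Shut the refilled bin so its tally tile tumbles to green

## Task

Two tin refill bins stand on the counter with their front flaps down and a two-coloured tally tile lying on each flap. The bin whose tile shows red has just been topped up: swing its flap up by the black knob and fully shut, so that the tile slides down into the bin and tumbles over to lie inside showing green. Do not touch that tile with the gripper, and leave the green-showing tile lying as it is on the other bin's open flap.

Things in the scene. Friction and masses are not known exactly. Their poses are not given: they have to be found in the camera images.
- bin_due: The bin with the red-showing tile. Fixed; 180 deep (x), 128 wide (y), 115 mm high. Origin: centre of underside, on the counter; +x to its back, z up. Flap hinge line along y through (-90, 0, 60) mm. Flap: shallow tray to -x, 76 long, 112 wide, lips 6 to 10 high. Behind the hinge: a level sill 12 deep, then the pocket floor, rising 25 degrees to the back for 57 mm. The other bin is identical.
- bin_due_flap (a joint): Flap angle q: 0 down, level (start); 1.95 fully shut, leaning in. Black barrel knob (24 diameter, 24 long, axis along bin y, flat ends free to pinch) on a stem, centre at bin (-90-115 cos q, 0, 60+115 sin q) mm, 38 mm clear of the flap edge. Turns easily; falls back if let go before upright (1.57), falls shut from about 1.8. The tile slides to the hinge and topples inward near full shut.
- tile_due: Loose square tally tile, 50 x 50 x 8 mm, 30 g, red on its +z face and green on its -z face; origin at its centre. Starts lying red side up on the level flap of bin_due.
- tile_kept: The same kind of tile, 50 x 50 x 8 mm, lying green side up on the open flap of the other, identical bin; origin at its centre. To be left as it is.
Mind the look-alikes: they are no part of the job. What is shaped like the tile_due but blue or grey is not meant.

How it is judged:
By the outcome, as a careful person would: the job done as asked, in the order asked, and still so for the second after the job is handed in, with the robot touching nothing.
It also fails if it takes over 38 s, if anything falls off the work surface, if the arm or the gripper's body presses on something with over 40 N, if the wrist force passes 120 N, or if a joint passes its speed limit or range.

## Robot

A 7-joint arm with a two-finger parallel gripper is mounted at the origin on the work surface. World frame = base frame: x ahead of the robot, y to its left, z up, the work surface at z = 0. Lengths are in mm, angles in rad, forces in N, time in s.
With the tool pointing down it reaches from about 400 to 875 mm from the base axis. Payload 4.4 kg.
Tool frame: the origin (TCP) lies at the very end of the fingers, on their centre line; the grasp point (between the pads) lies 19 mm behind it; z points along the fingers, x is the direction in which the jaws open and shut, and the axes are right-handed (so a half turn about z gives the same grasp; the last joint's range is limited). The gripper opens to 85 mm and grips with 20 to 120 N. Pads are 22 mm wide; open, the fingers measure 114 mm over their backs; the gripper's body (76 mm by 85 mm) begins 54 mm behind the grasp point. The pads swing forward as they close: fully open they stand 13 mm farther back than shut.
Start: joints at [-1.297, 0.628, 0.038, 1.517, -0.027, 0.996, -0.02], TCP at [216.621, 612.857, 231.313] pointing down, gripper open.
Joint ranges: [-3.06, 3.06], [-0.37, 2.12], [-1.25, 1.32], [0.18, 2.47], [-1.1, 4.24], [0.23, 1.98], [-2.94, 2.94]. Speed limits (rad/s): [2.57, 2.57, 3.14, 3.14, 3.14, 3.14, 3.14].

## Interface

Orientations are given as [roll, pitch, yaw] about the fixed x, y, z axes, in that order (R = Rz(yaw) Ry(pitch) Rx(roll)).
In Python, from cell import ctrl, get_image, job, models gives the robot as it stands.
- The arm moves only by the tool move_arm, never from a script. Its argument "moves" is a list that holds one entry, the list of rows, each a list of 6 numbers: the shift along the tool's x, y, z in m, then the turn, a rotation vector about the tool's x, y, z in rad. A call has 1 to 20 rows; each row is the pose to reach, as a shift and turn from the pose commanded when the call began, along the tool's axes at that moment; what a row does not reach only later rows make up. A row lasts 1/8 s, in which the tool goes at most 62.5 mm and 10.7 degrees, less where a joint would pass 70% of its speed; a pose out of reach is approached as far as the arm can. A call with a gripper value outside its range is refused whole. "jaw" is the opening, from 0 (shut) to 1 (fully open), set as the call begins (left out, the last holds). The fingers move at their own pace and stop on an object; the grip force is fixed at half the most. Time passes only in rows, so rows that repeat a pose let the fingers close. It gives the time, the measured TCP pose, the force and the opening at its end, in the units of the state.
- ctrl.read_state(): the state, without advancing time (a new reading comes with each control period).
- get_image(name): name is "scene" or "top" or "wrist"; returns a dict with "color" (384x512x3 uint8, blue, green, red), "fov_y" (degrees; the focal length in pixels is half the picture's height over the tangent of half this angle, whatever the lens; pixels are square), "cx", "cy" (the principal point, pixels), "origin" and "orientation" of the camera in the world; the wrist camera has in their place "hand_eye" (4x4, takes a point from camera to tool coordinates, whose origin is the TCP and whose axes are the tool frame's). Camera axes: x right, y up, looking along -z (the intrinsics and any distortion apply to the point x, -y, -z); pixel columns grow to the right and rows downward; lengths in mm; the calibration is good to about 2 mm. A picture is of the moment at which its call begins: read the wrist's pose just before it. There is no depth.
- job.finish_job(): hands the job in, once; it reports no verdict.
Trained networks look in the newest picture that a camera, given by its name, has taken for a name from the list of things; names that differ only in an ending like _2 or _b are one class to them, and where a whole thing is asked for, a point or a joint stands for the part that bears it (a point fixed in the world has none). Each returns a list of dicts, best first, with "score" (0 to 1); they miss things now and then, are a little off and sometimes report something else, mostly with a low value. They report only what shows in the picture. A call takes as long as a camera call. They do not tell look-alikes from the thing itself.
- models.cut_out(camera, thing): "pixels" (384x512 bool, what is visible of it) and "uv" ([column, row] in pixels, amid what is visible of it).
- models.place_of(camera, thing): "uv" ([column, row] in pixels: a listed point, or the origin of a listed thing).
The state is a dict: "clock": time; "qpos": joint angles; "qd": joint speeds; "tau": joint torques, N m; "eef_pos": TCP position; "tool_rot": TCP orientation; "force": force on the tool from outside, world axes, zero at the start; "torque": the same for the moment, N m; "width": finger opening in mm.
Only numpy, scipy, OpenCV 4.12 (cv2) and the standard library are available. Lean on these libraries where they do the work, as an engineer would, in place of code of your own. Each camera call takes 0.05 s, during which the arm holds its last target.

## Working session

There is one attempt and no reset: what is moved stays moved. The work goes in short steps, Python scripts to look and compute and a tool call to move; the robot and the scene stay as the last step left them, time stands still between calls to the robot, and variables do not carry over. Pictures are saved under pics/ and viewed, and the job is handed in when it is done.

Besides the shell and the picture viewer there is one more tool, called as name(argument=value, ...), one argument or row to a line, values as JSON. move_arm: Moves the arm, as the interface text tells. Its arguments: {"type":"object","properties":{"moves":{"type":"array","items":{"type":"array","items":{"type":"array","items":{"type":"number"}}}},"jaw":{"type":"number"}},"required":["moves"]}

```bash
mkdir -p pics; ls; cat > h.py <<'E'
import numpy as np,cv2
from cell import ctrl,get_image,job,models
E
python3 - <<'E'
from h import *
s=ctrl.read_state();print({k:np.round(v,3).tolist() for k,v in s.items()})
for n in ["scene","top","wrist"]:
    im=get_image(n);cv2.imwrite(f"pics/a_{n}.png",im["color"])
    print(n,{k:np.round(v,3).tolist() for k,v in im.items() if k!="color"})
    for t in ["bin_due","bin_due_flap","tile_due","tile_kept"]:
        print(t,[(round(d["score"],2),np.round(d["uv"]).tolist()) for d in models.place_of(n,t)],[(round(d["score"],2),np.round(d["uv"]).tolist(),int(d["pixels"].sum())) for d in models.cut_out(n,t)])
E
```

```text
pics
{'clock': 0.0, 'qpos': [-1.297, 0.629, 0.038, 1.518, -0.027, 0.996, -0.02], 'qd': [-0.0, -0.001, -0.0, 0.001, -0.001, 0.002, -0.0], 'tau': [0.001, -56.341, 1.226, -19.345, 0.011, 0.01, 0.0], 'eef_pos': [216.395, 612.228, 230.367], 'tool_rot': [3.142, 0.002, 1.231], 'force': [0.79, 0.914, 0.304], 'torque': [0.012, -0.021, 0.04], 'width': 85.602}
scene {'fov_y': 53.554, 'cx': 248.653, 'cy': 194.933, 'origin': [1270.627, 534.872, 615.033], 'orientation': [1.024, -0.012, 2.195]}
bin_due [(0.89, [309.0, 261.0])] [(0.85, [310.0, 245.0], 5824)]Traceback (most recent call last):
  File "<stdin>", line 7, in <module>
ValueError: it knows: bin_due, tile_due, tile_kept
```

```bash

python3 - <<'E'
from h import *
for n in ["scene","top","wrist"]:
    im=get_image(n);cv2.imwrite(f"pics/a_{n}.png",im["color"])
    print(n,{k:np.round(v,4).tolist() for k,v in im.items() if k!="color"})
    for t in ["bin_due","tile_due","tile_kept"]:
        print(t,[(round(d["score"],2),np.round(d["uv"]).tolist()) for d in models.place_of(n,t)],[(round(d["score"],2),np.round(d["uv"]).tolist(),int(d["pixels"].sum())) for d in models.cut_out(n,t)])
E
```

```text
scene {'fov_y': 53.5537, 'cx': 248.6529, 'cy': 194.9335, 'origin': [1270.6267, 534.8719, 615.0333], 'orientation': [1.0236, -0.0122, 2.1949]}
bin_due [(0.94, [307.0, 260.0])] [(0.75, [311.0, 245.0], 5630)]
tile_due [(0.76, [337.0, 213.0]), (0.76, [363.0, 214.0]), (0.62, [382.0, 239.0])] [(0.67, [340.0, 214.0], 258), (0.67, [380.0, 238.0], 304), (0.58, [362.0, 213.0], 188)]
tile_kept [(0.38, [196.0, 163.0])] [(0.57, [193.0, 162.0], 54)]
top {'fov_y': 54.0198, 'cx': 258.6516, 'cy': 190.0661, 'origin': [390.6414, 23.3769, 980.063], 'orientation': [0.1549, -0.0214, -1.5995]}
bin_due [(0.82, [163.0, 170.0])] [(0.81, [156.0, 167.0], 5948)]
tile_due [(0.83, [122.0, 239.0])] [(0.63, [120.0, 239.0], 400), (0.62, [151.0, 275.0], 422), (0.61, [152.0, 210.0], 447)]
tile_kept [(0.67, [350.0, 209.0])] [(0.76, [354.0, 210.0], 382)]
wrist {'fov_y': 65.5701, 'cx': 258.3624, 'cy': 189.988, 'hand_eye': [[1.0, -0.0005, -0.0005, -0.2551], [-0.0006, -0.9532, -0.3022, -78.1537], [-0.0003, 0.3022, -0.9532, -143.0791], [0.0, 0.0, 0.0, 1.0]]}
bin_due [] []
tile_due [(0.59, [70.0, 307.0])] [(0.95, [70.0, 297.0], 505)]
tile_kept [] []
```

View pics/a_scene.png

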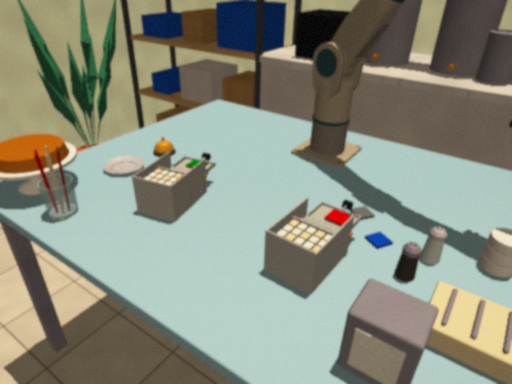

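View pics/a_top.png

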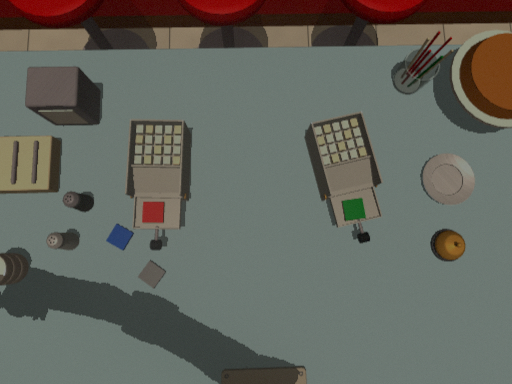

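View pics/a_wrist.png

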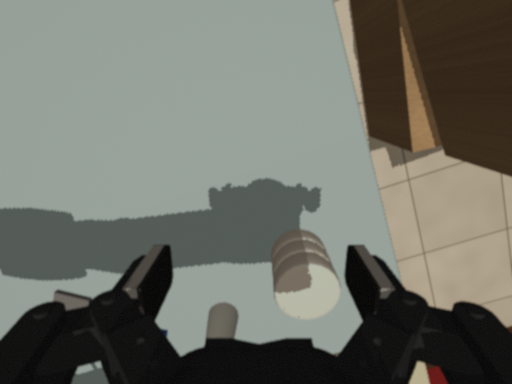

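The top view shows the red tile at about (153,212) on the left bin, its knob at (156,244). The green tile on the right bin is at (354,209). The blue and grey tiles loose on the counter are decoys. I'll zoom in to measure.

```bash
cat >> h.py <<'E'
from scipy.spatial.transform import Rotation as Rn
def cam(im,T=None):
    f=im["color"].shape[0]/2/np.tan(np.radians(im["fov_y"])/2)
    if "hand_eye" in im:
        M=T@np.array(im["hand_eye"]);R=M[:3,:3];o=M[:3,3]
    else: R=Rn.from_euler("xyz",im["orientation"]).as_matrix();o=np.array(im["origin"])
    return f,R,o,im["cx"],im["cy"]
def proj(c,P):
    f,R,o,cx,cy=c;p=(np.atleast_2d(P)-o)@R
    return np.c_[cx+f*p[:,0]/-p[:,2],cy-f*p[:,1]/-p[:,2]]
def back(c,uv,z):
    f,R,o,cx,cy=c;d=R@np.array([(uv[0]-cx)/f,-(uv[1]-cy)/f,-1]);return o+d*(z-o[2])/d[2]
def toolT(s):
    T=np.eye(4);T[:3,:3]=Rn.from_euler("xyz",s["tool_rot"]).as_matrix();T[:3,3]=s["eef_pos"];return T
def binpts(x,y,yaw,P):
    P=np.atleast_2d(P);c,s=np.cos(yaw),np.sin(yaw)
    return np.c_[x+c*P[:,0]-s*P[:,1],y+s*P[:,0]+c*P[:,1],P[:,2]]
E
python3 - <<'E'
from h import *
im=get_image("top");c=cam(im)
for uv,z in [((156,244),60),((153,212),66),((163,170),0)]: print(uv,back(c,uv,z).round(1))
# red / black
I=im["color"].astype(int)
red=(I[...,2]>130)&(I[...,1]<70)&(I[...,0]<70); red[:150]=0
y,x=np.nonzero(red);print("red",x.mean(),y.mean(),len(x), cv2.minAreaRect(np.c_[x,y].astype(np.float32)))
b=(I.max(2)<55); b[:225]=0;b[262:]=0;b[:,:140]=0;b[:,175:]=0
y,x=np.nonzero(b);print("blk",x.mean(),y.mean(),len(x),x.min(),x.max(),y.min(),y.max())
cv2.imwrite("pics/b.png",cv2.resize(im["color"][110:260,90:230],None,fx=4,fy=4,interpolation=cv2.INTER_CUBIC))
im=get_image("scene")
cv2.imwrite("pics/bs.png",cv2.resize(im["color"][180:300,250:390],None,fx=4,fy=4,interpolation=cv2.INTER_CUBIC))
E
```

```text
(156, 244) [408.8 250.2  60. ]
(153, 212) [485.6 256.9  66. ]
(163, 170) [603.1 249.1   0. ]
red 152.32133676092545 211.98200514138819 389 ((152.0, 211.5), (19.0, 20.0), 90.0)
blk 155.81 244.36 100 150 161 240 249
```

View pics/b.png

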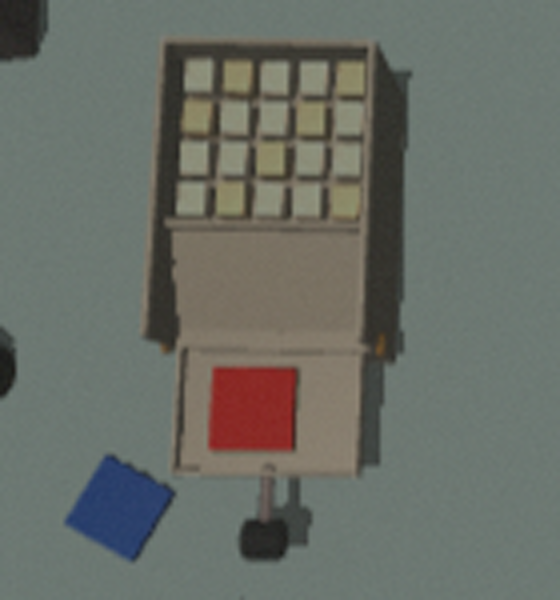

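View pics/bs.png

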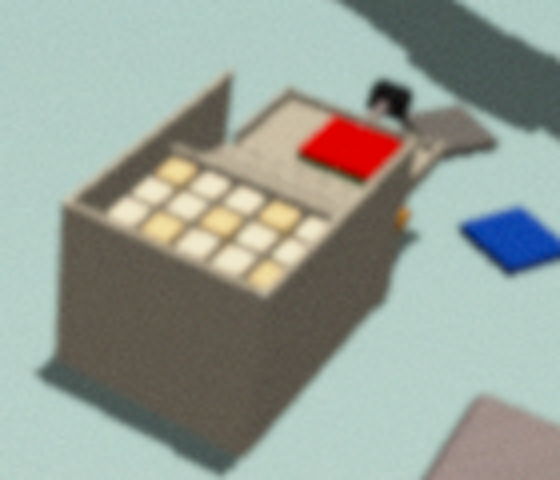

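```bash
python3 - <<'E'
from h import *
from scipy.optimize import least_squares
it=get_image("top");ct=cam(it);i2=get_image("scene");cs=cam(i2)
T=[((90,64,115),(131,120.2)),((90,-64,115),(184,120.5)),((-166,56,65),(133.5,228.5)),((-166,-56,65),(180,228.5)),((-205,0,60),(155.8,244.2))]
S=[((90,-64,115),(266.5,231)),((90,64,115),(316.3,253.3)),((90,64,0),(306.3,295)),((-205,0,60),(347.5,205))]
def fit(T,S):
    def r(p):
        e=[]
        for c,L in ((ct,T),(cs,S)):
            if L: e+=list((proj(c,binpts(*p,[l[0] for l in L]))-np.array([l[1] for l in L])).ravel())
        return e
    s=least_squares(r,[600,255,0],x_scale=[10,10,.1],loss="soft_l1");print(s.x.round(3),np.round(r(s.x),1));return s.x
fit(T,[]);fit([],S);p=fit(T,S)
k=binpts(*p,[(-205,0,60),(-90,0,60)]);print(k.round(1))
E
```

```text
[ 6.10980e+02  2.40868e+02 -4.20000e-02] [-0.6 -1.1  0.4 -0.3 -0.3 -0.2 -0.   0.5  0.5  0.9]
[ 6.12865e+02  2.43243e+02 -4.40000e-02] [-1.6 -0.9 -0.2  0.8  4.2 -0.1  0.2 -0.2]
[ 6.11446e+02  2.41727e+02 -4.10000e-02] [-1.  -1.3  0.  -0.5 -0.5 -0.3 -0.3  0.3  0.2  0.7 -1.8 -1.4 -0.4  0.1
  4.1 -0.7 -0.3 -0.7]
[[406.6 250.1  60. ]
 [521.5 245.4  60. ]]
```

```bash
cat >> h.py <<'E'
def rel(p0,r0,p1,r1):
    A=Rn.from_euler("xyz",r0);B=Rn.from_euler("xyz",r1)
    return (A.inv().apply(np.array(p1)-p0)/1000).round(4),(A.inv()*B).as_rotvec().round(4)
E
python3 - <<'E'
from h import *
print(rel(np.array([216.6,612.9,231.3]),[3.142,.002,1.231],[406.6,250.1,231],[np.pi,0,1.530]))
E
```

```text
(array([-0.2787,  0.3001,  0.0007]), array([-0.0007,  0.0019, -0.299 ]))
```

move_arm(
  moves=[
    [[-0.03,0.03,0,0,0,-0.03],[-0.07,0.075,0,0,0,-0.08],[-0.11,0.12,0,0,0,-0.12],[-0.15,0.165,0,0,0,-0.17],[-0.19,0.205,0,0,0,-0.21],[-0.23,0.248,0,0,0,-0.25],[-0.26,0.28,0,0,0,-0.28],[-0.279,0.3,0,0,0,-0.299],[-0.279,0.3,0,0,0,-0.299],[-0.279,0.3,0,0,0,-0.299],[-0.279,0.3,0,0,0,-0.299]],
  ],
  jaw=0.65,
)

```text
clock: 2.78
eef_pos: [405.8, 251.2, 231.3]
tool_rot: [-3.141, -0.001, 1.532]
force: [-0.9, -0.4, -0.1]
width: 55.9
```

```bash
python3 - <<'E'
from h import *
s=ctrl.read_state();print(s["clock"],np.round(s["eef_pos"],1),np.round(s["tool_rot"],3),s["width"],np.round(s["force"],1))
im=get_image("wrist");c=cam(im,toolT(s));I=im["color"].copy()
k=proj(c,[[406.6,250.1,60]])[0];print("pred knob",k)
for d in binpts(611.4,241.7,-.041,[(-205,12,60),(-205,-12,60),(-166,56,65),(-166,-56,65),(-90,64,60),(-90,-64,60)]):
    u=proj(c,[d])[0];cv2.circle(I,tuple(int(v) for v in u),3,(255,0,255),1)
cv2.imwrite("pics/c.png",I);print(models.place_of("wrist","tile_due")[:2])
E
```

```text
2.775 [405.8 251.2 231.3] [-3.141e+00 -1.000e-03  1.532e+00] 55.917991534670854 [-0.9 -0.4 -0.1]
pred knob [257.09126246 171.85433234]
[{'uv': [267.2, 238.0], 'score': 0.93}, {'uv': [276.2, 103.4], 'score': 0.77}]
```

View pics/c.png

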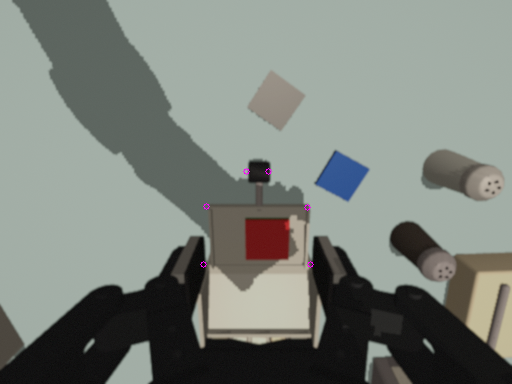

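move_arm(
  moves=[
    [[0,0,0.03,0,0,0],[0,0,0.065,0,0,0],[0,0.001,0.1,0,0,0],[0,0.001,0.135,0,0,0],[0,0.001,0.165,0,0,0],[0,0.001,0.182,0,0,0],[0,0.001,0.19,0,0,0],[0,0.001,0.19,0,0,0],[0,0.001,0.19,0,0,0],[0,0.001,0.19,0,0,0]],
  ],
)

```text
clock: 4.12
eef_pos: [407.9, 250.1, 42.0]
tool_rot: [3.14, -0.001, 1.53]
force: [-0.4, -0.5, -0.1]
width: 55.4
```

```bash
python3 - <<'E'
from h import *
s=ctrl.read_state();print(s["clock"],np.round(s["eef_pos"],1),s["width"],np.round(s["force"],1))
for n in("wrist","scene"):
    im=get_image(n);I=im["color"] if n=="wrist" else cv2.resize(im["color"][130:290,240:450],None,fx=3,fy=3)
    cv2.imwrite(f"pics/d_{n}.png",I)
E
```

```text
4.125 [407.9 250.1  42. ] 55.44548644938778 [-0.4 -0.5 -0.1]
```

View pics/d_wrist.png

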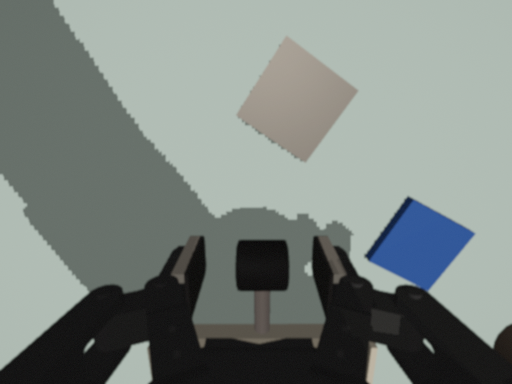

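View pics/d_scene.png

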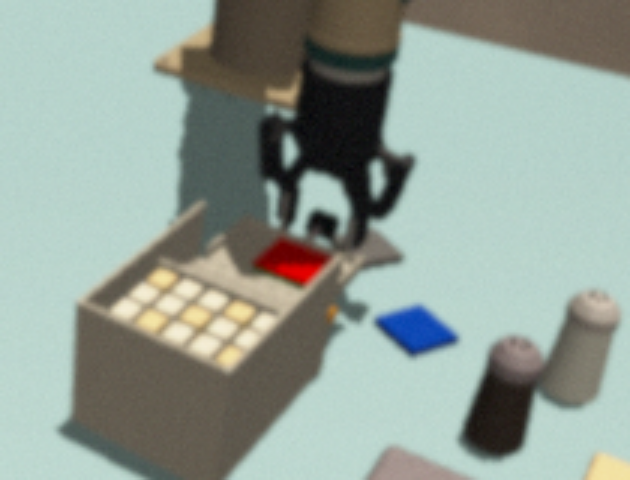

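The knob sits between the pads, about 1.5 mm toward +y. I'll correct that and close.

move_arm(
  moves=[
    [[0.0015,-0.001,0,0,0,0],[0.0015,-0.001,0,0,0,0],[0.0015,-0.001,0,0,0,0],[0.0015,-0.001,0,0,0,0],[0.0015,-0.001,0,0,0,0],[0.0015,-0.001,0,0,0,0]],
  ],
  jaw=0.0,
)

```text
clock: 4.97
eef_pos: [406.5, 251.7, 41.6]
tool_rot: [3.141, -0.001, 1.53]
force: [-0.9, 1.4, 6.4]
width: 23.4
```

```bash
python3 - <<'E'
from h import *
s=ctrl.read_state();print(s["clock"],np.round(s["eef_pos"],1),s["width"],np.round(s["force"],1),np.round(s["torque"],2))
im=get_image("wrist");cv2.imwrite("pics/e.png",im["color"])
for q in np.arange(0.2,1.96,.175): print(round(q,3),round(.115*(1-np.cos(q)),4),round(-.115*np.sin(q),4))
E
```

```text
4.975 [406.5 251.7  41.6] 23.35774376908168 [-0.9  1.4  6.4] [ 0.19  0.27 -0.04]
0.2 0.0023 -0.0228
0.375 0.008 -0.0421
0.55 0.017 -0.0601
0.725 0.0289 -0.0763
0.9 0.0435 -0.0901
1.075 0.0603 -0.1012
1.25 0.0787 -0.1091
1.425 0.0983 -0.1138
1.6 0.1184 -0.115
1.775 0.1383 -0.1126
1.95 0.1576 -0.1068
```

View pics/e.png

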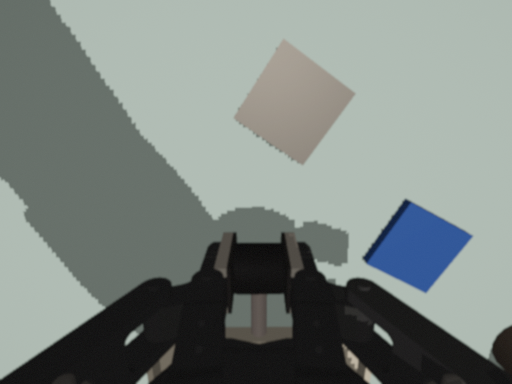

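Gripped: the opening is 23.4 mm on the 24 mm knob. Now the first part of the swing, to q≈0.9.

move_arm(
  moves=[
    [[0,0.0001,-0.006,0,0,0],[0,0.0006,-0.0115,0,0,0],[0,0.0013,-0.0172,0,0,0],[0,0.0023,-0.0228,0,0,0],[0,0.0042,-0.0307,0,0,0],[0,0.0068,-0.0388,0,0,0],[0,0.0101,-0.0471,0,0,0],[0,0.0141,-0.0552,0,0,0],[0,0.0201,-0.0649,0,0,0],[0,0.027,-0.0741,0,0,0],[0,0.0349,-0.0825,0,0,0],[0,0.0435,-0.0901,0,0,0],[0,0.0435,-0.0901,0,0,0]],
  ],
  jaw=0.0,
)

```text
clock: 6.65
eef_pos: [449.7, 250.0, 131.9]
tool_rot: [-3.141, -0.001, 1.53]
force: [1.3, 4.7, -5.0]
width: 23.1
```

```bash
python3 - <<'E'
from h import *
s=ctrl.read_state();print(s["clock"],np.round(s["eef_pos"],1),s["width"],np.round(s["force"],1),np.round(s["torque"],2))
im=get_image("scene");cv2.imwrite("pics/f.png",cv2.resize(im["color"][130:290,240:450],None,fx=3,fy=3))
a,b=.0435,-.0901
for q in np.arange(0.9,2.0,.0875): print(round(q,3),round(.115*(1-np.cos(q))-a,4),round(-.115*np.sin(q)-b,4))
E
```

```text
6.65 [449.7 250.  131.9] 23.139414367804065 [ 1.3  4.7 -5. ] [0.92 0.01 0.04]
0.9 0.0 0.0
0.988 0.0082 -0.0059
1.075 0.0168 -0.0111
1.162 0.0258 -0.0154
1.25 0.0352 -0.019
1.338 0.0449 -0.0218
1.425 0.0548 -0.0237
1.513 0.0648 -0.0247
1.6 0.0749 -0.0249
1.688 0.0849 -0.0241
1.775 0.0948 -0.0225
1.863 0.1046 -0.02
1.95 0.1141 -0.0167
```

View pics/f.png

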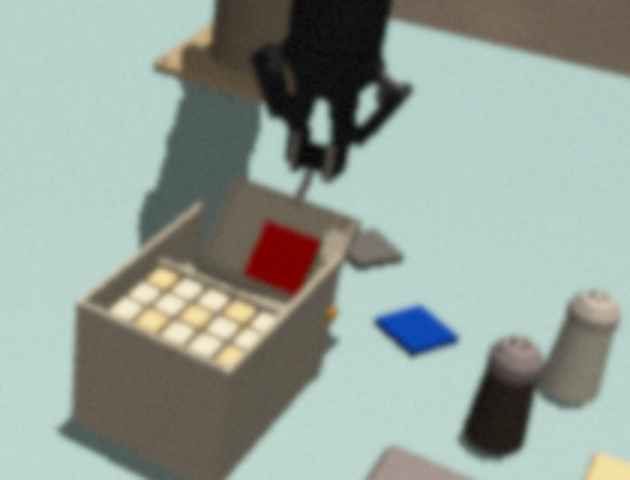

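The flap is following the arm and the tile is sliding toward the hinge, with low forces. I'll carry on to shut.

move_arm(
  moves=[
    [[0,0.0082,-0.0059,0,0,0],[0,0.0168,-0.0111,0,0,0],[0,0.0258,-0.0154,0,0,0],[0,0.0352,-0.019,0,0,0],[0,0.0449,-0.0218,0,0,0],[0,0.0548,-0.0237,0,0,0],[0,0.0648,-0.0247,0,0,0],[0,0.0749,-0.0249,0,0,0],[0,0.0849,-0.0241,0,0,0],[0,0.0948,-0.0225,0,0,0],[0,0.1,-0.0213,0,0,0],[0,0.1046,-0.02,0,0,0],[0,0.1095,-0.0184,0,0,0],[0,0.113,-0.017,0,0,0],[0,0.113,-0.017,0,0,0],[0,0.113,-0.017,0,0,0]],
  ],
  jaw=0.0,
)

```text
clock: 8.7
eef_pos: [561.6, 245.7, 149.9]
tool_rot: [-3.14, -0.001, 1.53]
force: [-1.3, 3.7, 6.0]
width: 23.0
```

```bash
python3 - <<'E'
from h import *
s=ctrl.read_state();print(s["clock"],np.round(s["eef_pos"],1),s["width"],np.round(s["force"],1),np.round(s["torque"],2))
im=get_image("scene");a=cv2.resize(im["color"][130:290,240:450],None,fx=3,fy=3);cv2.imwrite("pics/g.png",a)
im=get_image("top");cv2.imwrite("pics/gt.png",cv2.resize(im["color"][90:260,90:250],None,fx=3,fy=3))
E
```

```text
8.7 [561.6 245.7 149.9] 22.983136789834013 [-1.3  3.7  6. ] [0.75 0.85 0.04]
```

View pics/g.png

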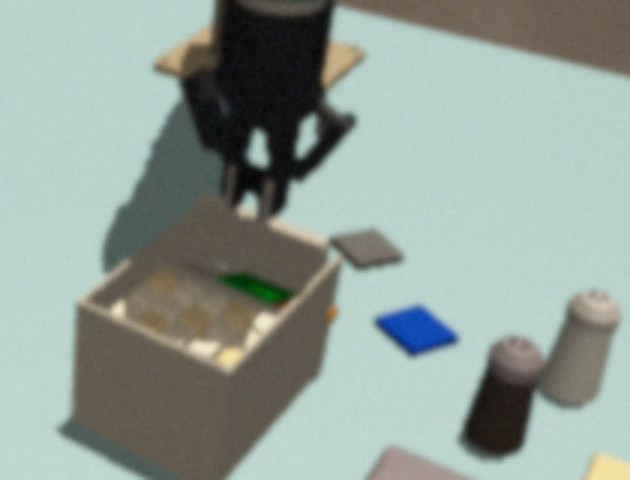

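View pics/gt.png

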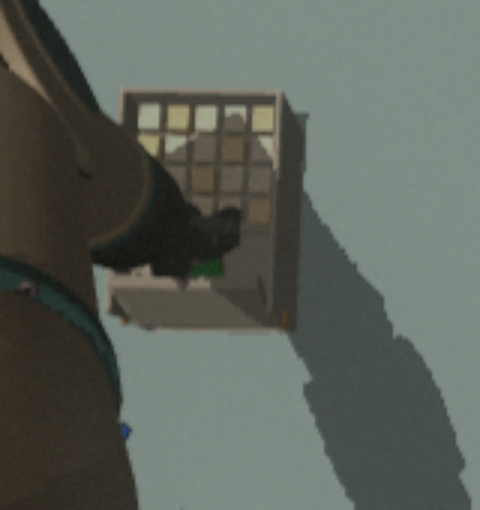

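The tile shows green inside the pocket. I'll nudge the flap against its stop, then release.

move_arm(
  moves=[
    [[0,0.002,0.001,0,0,0],[0,0.004,0.0018,0,0,0],[0,0.005,0.002,0,0,0],[0,0.005,0.002,0,0,0]],
  ],
  jaw=0.0,
)

```text
clock: 9.3
eef_pos: [566.5, 245.5, 148.1]
tool_rot: [-3.14, -0.001, 1.53]
force: [-2.3, 4.4, 6.1]
width: 23.0
```

move_arm(
  moves=[
    [[0,0,0,0,0,0],[0,0,0,0,0,0],[0,0,0,0,0,0],[0,0,0,0,0,0],[0,0,-0.01,0,0,0],[0,0,-0.03,0,0,0],[0,0,-0.06,0,0,0],[0,0,-0.09,0,0,0],[0,-0.04,-0.12,0,0,0],[0,-0.08,-0.14,0,0,0],[0,-0.1,-0.15,0,0,0],[0,-0.1,-0.15,0,0,0]],
  ],
  jaw=0.6,
)

```text
clock: 10.8
eef_pos: [467.7, 249.3, 297.7]
tool_rot: [3.14, -0.001, 1.531]
force: [1.2, 0.7, -1.3]
width: 51.8
```

```bash
python3 - <<'E'
from h import *
s=ctrl.read_state();print(s["clock"],np.round(s["eef_pos"],1),s["width"],np.round(s["force"],1),np.round(s["torque"],2))
im=get_image("scene");I=im["color"].copy()
for q in (1.8,1.95):
    k=binpts(611.4,242.7,-.041,[(-90-115*np.cos(q),0,60+115*np.sin(q))]);u=proj(cam(im),k)[0];print(q,u)
a=cv2.resize(I[130:310,140:400],None,fx=3,fy=3);cv2.imwrite("pics/i.png",a)
im=get_image("wrist");cv2.imwrite("pics/iw.png",im["color"])
for q in (1.8,1.95):
    k=binpts(611.4,242.7,-.041,[(-90-115*np.cos(q),0,60+115*np.sin(q))]);print(q,proj(cam(im,toolT(s)),k)[0])
im=get_image("top");cv2.imwrite("pics/it.png",im["color"])
E
```

```text
10.8 [467.7 249.3 297.7] 51.79836224218748 [ 1.2  0.7 -1.3] [-0.02 -0.06  0.  ]
1.8 [327.63573556 189.26998468]
1.95 [323.93090301 194.04695647]
1.8 [257.2298735  257.88670521]
1.95 [257.22436588 269.12180383]
```

View pics/i.png

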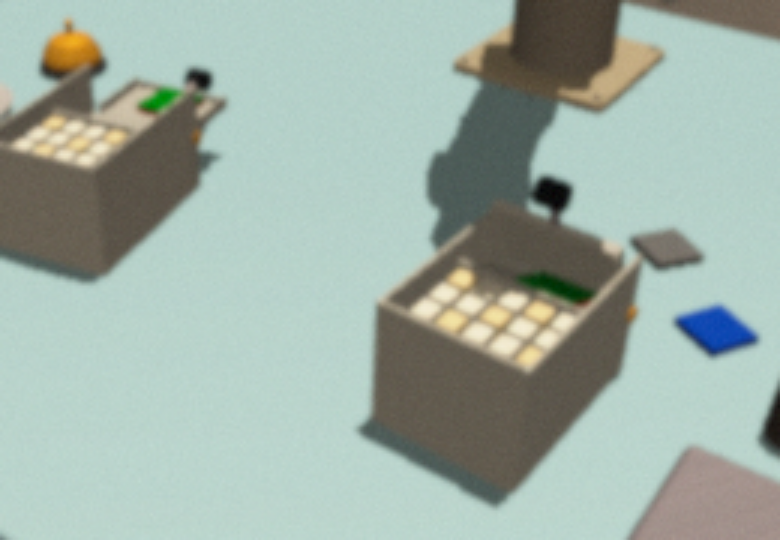

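View pics/iw.png

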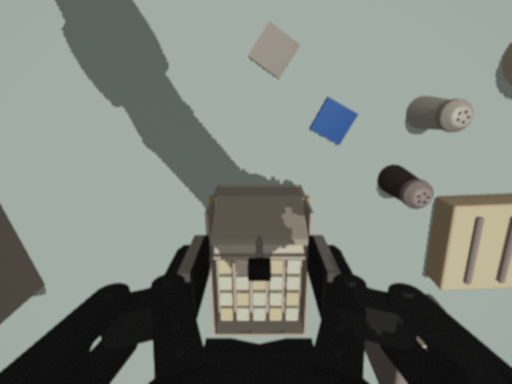

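View pics/it.png

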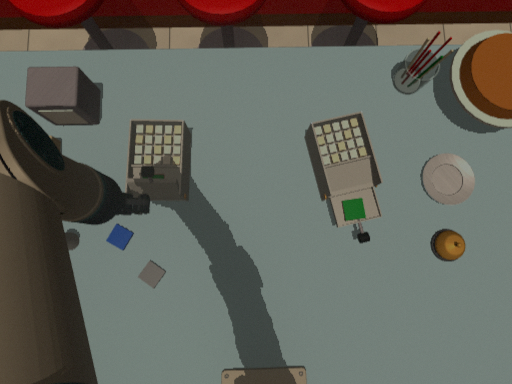

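```bash
python3 - <<'E'
from h import *
im=get_image("scene");c=cam(im);I=cv2.resize(im["color"][190:260,270:370],None,fx=7,fy=7,interpolation=cv2.INTER_CUBIC)
t=np.radians(25);g=im["color"].astype(int);m=(g[...,1]>g[...,2]+25)&(g[...,1]>g[...,0]+25);m[:200]=0;m[260:]=0;m[:,:280]=0;m[:,360:]=0
y,x=np.nonzero(m);print(len(x),x.min(),x.max(),y.min(),y.max())
for y0 in (0,12):
  Q=[(-78+s*np.cos(t)-8*np.sin(t),y0+w,58+s*np.sin(t)+8*np.cos(t)) for s,w in((0,-25),(50,-25),(50,25),(0,25))]
  u=proj(c,binpts(611.4,242.7,-.041,Q));print(u.round(1).tolist())
  cv2.polylines(I,[((u-[270,190])*7).astype(int)],True,(255,0,255),1)
cv2.imwrite("pics/j.png",I)
print([(d["score"],d["uv"]) for n in("tile_due","tile_kept") for d in models.place_of("scene",n)])
E
```

```text
102 313 336 221 229
[[317.0, 219.9], [308.6, 221.1], [327.1, 228.9], [334.9, 227.3]]
[[321.2, 221.6], [312.9, 222.9], [331.8, 230.9], [339.4, 229.2]]
[(0.56, [363.4, 216.7]), (0.55, [380.9, 239.1]), (0.48, [322.6, 223.4]), (0.59, [194.3, 161.3])]
```

View pics/j.png

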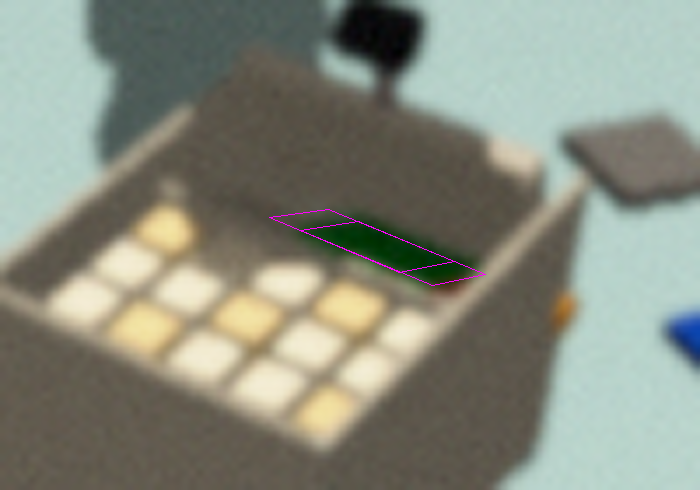

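The green patch fits a tile lying flat on the 25° floor, and the knob matches q = 1.95. The arm is clear, so I'm handing in.

```bash
python3 - <<'E'
from h import *
print(job.finish_job(), ctrl.read_state()["clock"])
E
```

```text
the job is handed in; nothing more can be done
the job is handed in; nothing more can be done
```

The flap of the bin with the red tile is fully shut, and its tile now lies inside showing green. I pinched the black knob by its flat ends, swung the flap along its arc, pressed it lightly against the stop, then let go and backed the arm clear. The job was handed in at about 11 s of robot time.

- **Flap:** after release, the knob appears in the scene and wrist pictures within about 1 px of where full shut (q = 1.95) should put it.
- **Red tile:** the green patch in the scene picture fits a tile lying flat on the sloped pocket floor. It is off-centre, about 12 mm toward the robot's left (+y). The gripper worked only at the knob and never went near the tile.
- **Other bin:** the last top view shows its flap still open and its green tile still lying on it. The arm never went near that bin.
- **Forces:** readings between moves stayed at about 8 N or less; I did not record the peaks during the moves.
- **Disagreements:** in the first pose fit, one hand-picked bottom corner was 4 px off in the scene view. The first wrist picture also put the knob about 2 mm off in y, which I corrected before gripping.

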